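# Stand the fallen drink carton back in its row and press the end stop home as a third hand

### The arm

A 7-joint arm with a two-finger parallel gripper is mounted at the origin on the work surface. World frame = base frame: x ahead of the robot, y to its left, z up, the work surface at z = 0. Lengths are in m, angles in degrees, forces in N, time in s.
With the tool pointing down it reaches from about 0.425 to 0.875 m from the base axis. Payload 4.7 kg.
Tool frame: the origin (TCP) lies on the centre line of the jaws, within the pads' length; the fingertips stand env.nose_length ahead of it and the grasp point (between the pads) lies 8 mm behind it (env.nose_length is the distance from the TCP to the fingertips, in m); y points along the fingers, z is the direction in which the jaws open and shut, and the axes are right-handed (so a half turn about y gives the same grasp; the last joint's range is limited). The gripper opens to 87 mm and grips with 3 to 60 N. Pads are 19 mm wide; open, the fingers measure 117 mm over their backs; the gripper's body (75 mm by 190 mm) begins 51 mm behind the grasp point.
Start: joints at [74.49, 18.392, -4.016, 83.108, 1.295, 78.541, -3.26], TCP at [0.183, -0.624, 0.234] pointing down, gripper open.
Joint ranges: [-163.93, 163.93], [-17.29, 119.83], [-79.2, 71.16], [3.27, 140.29], [-89.18, 269.18], [5.43, 117.66], [-154.24, 154.24]. Speed limits (degrees/s): [147.25, 147.25, 180, 180, 180, 180, 180].

### API

Orientations are given as [roll, pitch, yaw] about the fixed x, y, z axes, in that order (R = Rz(yaw) Ry(pitch) Rx(roll)).
In Python, from cell import env, read_camera, camera_info, job, models gives the robot as it stands.
- The arm moves only by the tool move_arm, never from a script. Its argument "moves" is a list of rows, each a list of 6 numbers: the shift along the tool's x, y, z in mm, then the turn, a rotation vector about the tool's x, y, z in degrees. In form: [[x, y, z, ax, ay, az], ...]. A call has 1 to 20 rows; each row is the pose to reach, as a shift and turn from the pose commanded when the call began, along the tool's axes at that moment; what a row does not reach only later rows make up. A row lasts 1/12 s, in which the tool goes at most 41.7 mm and 7.16 degrees, less where a joint would pass 70% of its speed; a pose out of reach is approached as far as the arm can. A call with a gripper value outside its range is refused whole. "claw" is the finger opening in mm, from 0 to 87, set as the call begins (left out, the last holds). The fingers move at their own pace and stop on an object; "newtons" is the grip in N (left out, the last holds). Time passes only in rows, so rows that repeat a pose let the fingers close. It gives the time, the measured TCP pose, the force and the opening at its end, in the units of the state.
- env.get_obs(): the state, without advancing time (a new reading comes with each control period).
- read_camera(name): name is "scene" or "top"; returns (picture, depth): 384x512x3 uint8, red, green, blue; 384x512 float32, m along the optical axis (not along the pixel's ray), 0 where there is no reading.
- camera_info(name): a dict with "fx", "fy", "cx", "cy" (pixels), "R" (3x3) and "t" (3): a world point X has camera coordinates R X + t. Camera axes: x right, y down, z forward; pixel columns grow to the right and rows downward; lengths in m; the calibration is good to about 2 mm. A picture is of the moment at which its call begins. camera_info takes no time and is no camera call.
- job.sign_off(): hands the job in, once; it reports no verdict.
Trained networks look in the newest picture that a camera, given by its name, has taken for a name from the list of things; names that differ only in an ending like _2 or _b are one class to them, and where a whole thing is asked for, a point or a joint stands for the part that bears it (a point fixed in the world has none). Each returns a list of dicts, best first, with "score" (0 to 1); they miss things now and then, are a little off and sometimes report something else, mostly with a low value. They report only what shows in the picture. A call takes as long as a camera call.
- models.spot_in(target, camera): "point" ([x, y, z] in m, in world coordinates, good to about 4 mm: the middle of the surface that is visible of it).
- models.cut_out(target, camera): "mask" (384x512 bool, what is visible of it).
The state is a dict: "time_s": time; "qpos": joint angles; "joint_velocities": joint speeds; "effort": joint torques, N m; "tool_pos": TCP position; "tool_rot": TCP orientation; "force": force on the tool from outside, world axes, zero at the start; "wrist_torque": the same for the moment, N m; "grip_width": finger opening in m.
Only numpy, scipy, OpenCV 4.12 (cv2) and the standard library are available. Lean on these libraries where they do the work, as an engineer would, in place of code of your own. Each camera call takes 0.05 s, during which the arm holds its last target.

### The job

Stand the fallen orange drink carton upright in the gap in the row of cartons in the bamboo organiser and let go of it. Then push the organiser's sliding end stop along the rails until all four cartons stand snug, one against the next, against the fixed end, and keep pressing on the stop with a steady push of about 10 N (roughly a kilogram) so that I can tighten its two knobs: finish while still pressing. Press gently enough not to crush the cartons (never above 30 N), keep all four upright, and leave the lunchbox gear, the bottle and the apple where they are.

Things in the scene. Friction and masses are not known exactly. Their poses are not given: they have to be found in the camera images.
- organiser: Drinks organiser, fixed on the slab: bamboo board 112 (x) x 350 (y) x 10 mm, its upper face the floor of a lane 62 mm wide along the organiser's y axis, between two aluminium rails 20 mm wide, tops 22 mm above the slab. Origin: centre of the underside, z up. Fixed end at -y, sliding stop towards +y. Four cartons tight against the fixed end fill the lane from y = -163 to -3 mm.
- fixed_end: Fixed bamboo end plate of the organiser, 112 mm wide, 12 mm thick, 100 mm high from the slab. Origin: on its inner face (towards the cartons), middle of the lower edge, at slab height, 163 mm to -y of the organiser's origin; axes as the organiser's.
- stop: Sliding end stop: upright aluminium plate 60 mm wide, 8 mm thick, top 100 mm above the slab. Origin: middle of the lower edge of its cork face (towards the cartons), at lane floor height; axes as the organiser's. Slides along the organiser's y against about 1 N of friction, so it does not stay pressed by itself. It starts at y = 75 to 105 mm of the organiser's frame and meets the tight row at y = -3 mm.
- stop_back (a point): Middle of the free area on the back of the stop's plate (8 mm to +y of the cork face), 65 mm above the slab, where it can be pushed. Below it, behind the plate, a foot 102 mm wide reaches 40 mm back over the rails and carries two black clamp knobs, 24 mm diameter, centres 40 mm to either side and 22 mm behind the plate, tops 50 mm above the slab. Axes as the organiser's.
- carton_orange: The fallen drink carton, orange and white, 50 (x) x 40 (y) x 120 mm (z, its height), about 0.2 kg, stiff. Origin: centre of its bottom face; z points from bottom to top. Starts lying on a 50 mm wide side on the slab between organiser and robot, its top end roughly towards the robot's left. In the lane its 50 mm side goes across the lane and its 40 mm side along it.
- carton_green: Green drink carton of the same size, standing in the lane; origin: centre of its bottom, z up. Which of the green, red and blue cartons stands where varies: two stand at the fixed end, one near the stop, with a gap of 80 to 110 mm between.
- carton_red: Red drink carton, as the green one. The tight row is stiff: once it is snug, 1 mm more of travel adds far more than 10 N, so the last of the push wants small steps by the felt force; each carton also rubs on the lane floor with 1 to 2 N.
- carton_blue: Blue drink carton, as the green one.
- snack_box: Purple plastic snack box with lid, 121 x 171 x 58 mm, bystander. Origin: centre of its underside.
- alu_container: Open aluminium container 146 x 196 x 55 mm, bystander. Origin: centre of its underside.
- spoon: Steel spoon, 150 mm long along its x axis, 7 mm high, lying on the slab, bystander. Origin: near its middle, on the slab.
- bamboo_fork: Bamboo fork, 170 mm long along its x axis, 5 mm high, lying on the slab, bystander. Origin: near its middle, on the slab.
- water_bottle: Teal steel water bottle, 70 mm diameter, 236 mm tall, standing, bystander. Origin: centre of its underside.
- apple: Red apple, 72 mm diameter, bystander. Origin: its underside.

How it is judged (in metres and radians):
On the way:
1. the orange carton stands upright by itself on the lane floor in the gap between its neighbours, let go (angle between carton_orange's own z axis and vertical below 0.08 rad and z of carton_orange in the frame of organiser between 0.006 and 0.014 m and x of carton_orange in the frame of organiser between -0.012 and 0.012 m and y of carton_orange in the frame of organiser between -0.075 and 0.025 m and contact force between the fingers and carton_orange below 0.2 N and linear speed of carton_orange below 0.02 m/s), for 0.3 s.
At the end, for the whole second after the job is handed in: Still pressing, nothing moving: the stop bears on the last carton with 5 to 16 N, the row bears on the fixed end, the stop is within 6 mm of where a tight row of four ends; all four cartons on the lane floor, upright within 0.06 rad, the orange one third from the fixed end ((contact force between stop and carton_green between 5 and 16 N or contact force between stop and carton_red between 5 and 16 N or contact force between stop and carton_blue between 5 and 16 N) and contact force between any of the fingers, the arm and stop above 3 N and contact force between fixed_end and anything else above 0.5 N and y of stop in the frame of organiser between -0.009 and 0.003 m and linear speed of stop below 0.005 m/s and y of carton_orange in the frame of organiser between -0.075 and -0.051 m and angle between each of carton_orange, carton_green, carton_red, carton_blue's own z axis and vertical below 0.06 rad and z of each of carton_orange, carton_green, carton_red, carton_blue in the frame of organiser below 0.014 m); the arm keeps its last pose, push and grip.
It fails at once if the stop is pressed on a carton with more than 30 N (contact force between stop and carton_green above 30 N or contact force between stop and carton_red above 30 N or contact force between stop and carton_blue above 30 N or contact force between stop and carton_orange above 30 N).
It fails at once if a standing carton is knocked over (angle between any of carton_green, carton_red, carton_blue's own z axis and vertical above 0.5 rad).
It fails at once if lunchbox gear, bottle or apple is moved by more than 20 mm (distance of any of snack_box, alu_container, spoon, bamboo_fork, water_bottle, apple from where it was at the start of the episode above 0.02 m).
It also fails if it takes over 61 s, if anything falls off the work surface, if the arm or the gripper's body presses on something with over 40 N, if the wrist force passes 120 N, or if a joint passes its speed limit or range.

## Working session

There is one attempt and no reset: what is moved stays moved. The work goes in short steps, Python scripts to look and compute and a tool call to move; the robot and the scene stay as the last step left them, time stands still between calls to the robot, and variables do not carry over. Pictures are saved under pics/ and viewed, and the job is handed in when it is done.

Besides the shell and the picture viewer there is one more tool, called after ">>>" in YAML: its name, and indented under it one key for each argument. move_arm: Moves the arm, as the interface text tells. Its arguments: {"type":"object","properties":{"moves":{"type":"array","items":{"type":"array","items":{"type":"number"}}},"claw":{"type":"number"},"newtons":{"type":"number"}},"required":["moves"]}

```bash
ls; mkdir -p pics; cat > h.py <<'E'
import numpy as np, cv2
from cell import env, read_camera, camera_info, job, models
from scipy.spatial.transform import Rotation as Ro
def world(cam,depth):
    i=camera_info(cam);R=np.array(i["R"]);t=np.array(i["t"])
    v,u=np.mgrid[0:384,0:512]
    P=np.stack([(u-i["cx"])/i["fx"]*depth,(v-i["cy"])/i["fy"]*depth,depth],-1)
    return (P-t)@R
def save(n,p): cv2.imwrite("pics/"+n+".png",cv2.cvtColor(p,cv2.COLOR_RGB2BGR))
E
python3 - <<'E'
from h import *
for c in("scene","top"):
    p,d=read_camera(c);save(c+"0",p);np.save(c+"0.npy",d)
    i=camera_info(c);R=np.array(i["R"]);print(c,-R.T@np.array(i["t"]),R[2])
o=env.get_obs();print(o,env.nose_length)
E
```

```text
pics
scene [1.34675394 0.61166085 0.91722545] [-0.59920978 -0.53733115 -0.59348368]
top [ 0.28666061 -0.13386256  1.36895754] [ 0.17264271 -0.00713277 -0.98495869]
{'time_s': 0.1, 'qpos': array([74.49311912, 18.43359534, -4.0151201 , 83.1662089 ,  1.29605318,
       78.54112972, -3.26073829]), 'joint_velocities': array([-0.01167373, -0.04619401, -0.01428135, -0.10893008,  0.01672893,
       -0.01543784,  0.05353183]), 'effort': array([ 2.95893972e-05, -4.92569911e+01, -4.05368116e-01, -3.13399959e+01,
       -6.40697451e-02,  3.94903170e-02,  4.87530349e-05]), 'tool_pos': array([ 0.18240696, -0.62339796,  0.23259954]), 'tool_rot': array([-9.00956475e+01, -6.56654766e-03, -1.63684475e+02]), 'force': array([0.26492112, 1.12760371, 0.06728934]), 'wrist_torque': array([ 0.00743664, -0.03987351,  0.0174465 ]), 'grip_width': 0.08688919349002384} 0.011
```

View pics/scene0.png

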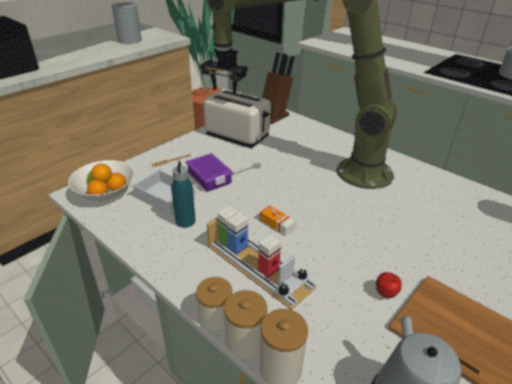

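View pics/top0.png

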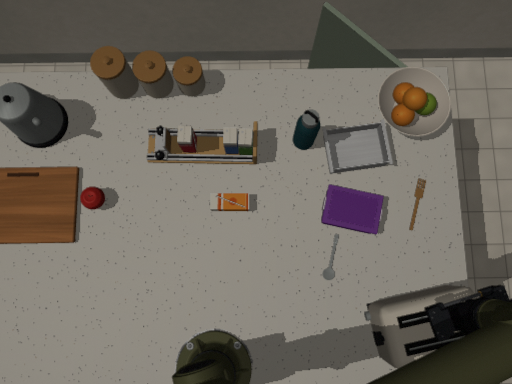

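```bash
python3 - <<'E'
from h import *
W={}
for c in("top","scene"):
    W[c]=world(c,np.load(c+"0.npy"))
for n in ["carton_orange","carton_green","carton_red","carton_blue","fixed_end","stop","organiser"]:
  for c in ("top",):
    r=models.cut_out(n,c)
    if not r: print(n,c,"none");continue
    m=r[0]["mask"]; P=W[c][m]; P=P[np.isfinite(P).all(1)]
    np.save(f"m_{n}_{c}.npy",m)
    z=P[:,2]
    ztop=np.percentile(z,90); T=P[(abs(z-ztop)<.006)]
    rect=cv2.minAreaRect((T[:,:2]*1000).astype(np.float32))
    print(n,c,round(r[0]["score"],2),m.sum(),"zpct",np.percentile(z,[2,50,98]).round(3),"rect",np.round(rect[0]),np.round(rect[1]),round(rect[2],1))
E
```

```text
carton_orange top 0.89 719 zpct [0.    0.04  0.046] rect [496. -49.] [117.  50.] 88.7
carton_green top 0.88 379 zpct [0.017 0.127 0.134] rect [ 674. -101.] [38. 50.] 88.9
carton_red top 0.93 451 zpct [0.017 0.124 0.134] rect [685.  78.] [39. 51.] 89.5
carton_blue top none
fixed_end top 0.62 191 zpct [0.    0.099 0.106] rect [ 676. -128.] [ 12. 109.] 89.2
stop top 0.72 511 zpct [0.009 0.04  0.103] rect [685. 143.] [ 9. 60.] 87.4
organiser top 0.83 2623 zpct [0.004 0.02  0.102] rect [641.  11.] [286.  57.] 71.6
```

The top view shows the organiser running along the image row at about y=145 px, with the fixed end at column 255. The orange carton lies at (230,202) px, its top (white end) towards the image left, which is world +y. Next I'll refine the rail direction and the carton poses.

```bash
cat >> h.py <<'E'
def rv(pdes,Rdes,o=None):
    """row from measured pose to desired. Rdes 3x3"""
    o=o or env.get_obs()
    R0=Ro.from_euler("xyz",o["tool_rot"],degrees=True).as_matrix();p0=np.array(o["tool_pos"])
    s=R0.T@(np.array(pdes)-p0)*1000; w=Ro.from_matrix(R0.T@Rdes).as_rotvec(degrees=True)
    print("row",np.round(s,1),np.round(w,2),"| pos",np.round(p0,4),"y-axis",R0[:,1].round(3),"z-axis",R0[:,2].round(3))
def tool(a,yaw=0):
    """fingers dir (0,-sin a,-cos a) (deg), jaw axis +x, then rotate about world z by yaw"""
    a=np.radians(a);y=np.array([0,-np.sin(a),-np.cos(a)]);z=np.array([1.,0,0]);x=np.cross(y,z)
    return Ro.from_euler("z",yaw,degrees=True).as_matrix()@np.stack([x,y,z],1)
E
python3 - <<'E'
from h import *
W=world("top",np.load("top0.npy"))
# rails/board edges: height-mapped
P=W.reshape(-1,3); m=(P[:,2]>.016)&(P[:,2]<.028)&(P[:,0]>.58)&(P[:,0]<.78)&(P[:,1]>-.14)&(P[:,1]<.23)
Q=P[m]; print(len(Q))
for lo,hi in ((.60,.655),(.70,.76)):
    s=Q[(Q[:,0]>lo)&(Q[:,0]<hi)]
    for k in range(3):
        c=np.polyfit(s[:,1],s[:,0],1); r=s[:,0]-np.polyval(c,s[:,1]); s=s[abs(r)<.012]
    print(lo,len(s),np.degrees(np.arctan(c[0])).round(2),c.round(4),np.percentile(s[:,0]-np.polyval(c,s[:,1]),[2,98]).round(4), s[:,1].min(),s[:,1].max())
# tops
m=(P[:,2]>.118)&(P[:,2]<.138)&(P[:,0]>.6)&(P[:,0]<.76)&(P[:,1]>-.14)&(P[:,1]<.2)
T=P[m]; 
print("blue/green tops y range",T[T[:,1]<0][:,1].min(),T[T[:,1]<0][:,1].max(),"red",T[T[:,1]>0][:,1].min(),T[T[:,1]>0][:,1].max())
for n in("stop","carton_orange"):
    r=models.spot_in(n,"top");print(n,r[:1])
m=np.load("m_carton_orange_top.npy");T=W[m];T=T[(T[:,2]>.03)]
r=cv2.minAreaRect((T[:,:2]*1000).astype(np.float32));print(r,T[:,1].min(),T[:,1].max(),T[:,0].min(),T[:,0].max(),np.median(T[:,2]))
rv([.496,.10,.25],tool(0))
E
```

```text
1033
0.6 591 1.65 [0.0288 0.6394] [-0.0097  0.0106] -0.12090580576329292 0.21491426210496492
0.7 277 1.65 [0.0288 0.7215] [-0.01    0.0104] -0.12216544633174373 0.21119383043430204
blue/green tops y range -0.12023519947242084 -0.03718720932010263 red 0.05698444484130678 0.09796125879901973
stop [{'point': [0.6823, 0.1608, 0.0445], 'score': 0.62}]
carton_orange []
((403.3006591796875, -59.02734375), (248.9102783203125, 121.9200210571289), 6.587571144104004) -0.133862557691916 0.01036476896483585 0.28666061296369405 0.5216100945833377 0.04047679576032843
row [-504.1  -16.5 -606.6] [-1.000e-02 -7.368e+01  1.000e-02] | pos [ 0.1826 -0.6238  0.2336] y-axis [ 0. -0. -1.] z-axis [ 0.281 -0.96   0.   ]
```

```bash
cat >> h.py <<'E'
def gp(p,R,back=0): # grasp point -> TCP
    return np.array(p)+R[:,1]*(.008-back)
E
python3 - <<'E'
from h import *
o=env.get_obs()
rv([.42,-.30,.28],tool(0,-30),o)
rv([.47,-.1,.28],tool(0,-1.3),o)
R=tool(45,-1.3)
rv(gp([.497,-.015,.028],R,.11),R,o)
E
```

```text
row [-318.8  -46.4 -244.1] [-1.000e-02 -4.368e+01  0.000e+00] | pos [ 0.1826 -0.6238  0.2336] y-axis [ 0. -0. -1.] z-axis [ 0.281 -0.96   0.   ]
row [-423.   -46.4 -422. ] [-1.000e-02 -7.238e+01  1.000e-02] | pos [ 0.1826 -0.6238  0.2336] y-axis [ 0. -0. -1.] z-axis [ 0.281 -0.96   0.   ]
row [-494.6  133.4 -564.7] [ 28.33 -68.42 -38.73] | pos [ 0.1826 -0.6238  0.2336] y-axis [ 0. -0. -1.] z-axis [ 0.281 -0.96   0.   ]
```

>>> move_arm:
  moves:
    - [-319,-46,-244,0,-43.7,0]
    - [-319,-46,-244,0,-43.7,0]
    - [-319,-46,-244,0,-43.7,0]
    - [-319,-46,-244,0,-43.7,0]
    - [-319,-46,-244,0,-43.7,0]
    - [-319,-46,-244,0,-43.7,0]
    - [-319,-46,-244,0,-43.7,0]
    - [-319,-46,-244,0,-43.7,0]
    - [-319,-46,-244,0,-43.7,0]
    - [-319,-46,-244,0,-43.7,0]
    - [-423,-46,-422,0,-72.4,0]
    - [-423,-46,-422,0,-72.4,0]
    - [-423,-46,-422,0,-72.4,0]
    - [-423,-46,-422,0,-72.4,0]
    - [-423,-46,-422,0,-72.4,0]
    - [-423,-46,-422,0,-72.4,0]
  claw: 87
  newtons: 25

```text
time_s: 1.88
tool_pos: [0.4719, -0.0901, 0.2805]
tool_rot: [-89.9, 0.1, -90.5]
force: [0.8, 1.2, 0.3]
grip_width: 0.0871
```

```bash
python3 - <<'E'
from h import *
o=env.get_obs()
R=tool(45,-1.3)
rv(gp([.497,.04,.028],R,.15),R,o)
print(o["qpos"],o["force"])
E
```

```text
row [-230.4  152.7   24.9] [ -0.44   0.69 -45.14] | pos [ 0.4719 -0.0901  0.2805] y-axis [ 0.003  0.002 -1.   ] z-axis [ 1.    -0.009  0.003]
[ 45.53871902  -2.76785339 -36.12518616 101.08415259  -1.81531697
  81.03674086   9.20777585] [0.80115283 1.22930317 0.32396662]
```

>>> move_arm:
  moves:
    - [-230,60,25,0,0,-45]
    - [-230,60,25,0,0,-45]
    - [-230,60,25,0,0,-45]
    - [-230,60,25,0,0,-45]
    - [-230,60,25,0,0,-45]
    - [-230,60,25,0,0,-45]
    - [-230,60,25,0,0,-45]
    - [-230,120,25,0,0,-45]
    - [-230,120,25,0,0,-45]
    - [-230,120,25,0,0,-45]
    - [-230,120,25,0,0,-45]

```text
time_s: 2.8
tool_pos: [0.5004, 0.128, 0.1597]
tool_rot: [-90.1, -45.1, -91.3]
force: [0.7, 0.2, 1.6]
grip_width: 0.087
```

```bash
python3 - <<'E'
from h import *
o=env.get_obs()
R=tool(45,-1.3)
rv(gp([.497,-.015,.028],R,.06),R,o)
rv(gp([.497,-.015,.028],R,.0),R,o)
print(o["qpos"],o["force"])
p,d=read_camera("top");save("top1",p)
p,d=read_camera("scene");save("scene1",p)
E
```

```text
row [7.800e+00 1.423e+02 1.000e-01] [ 0.11 -0.02  0.09] | pos [0.5004 0.128  0.1597] y-axis [-0.018 -0.708 -0.706] z-axis [ 1.    -0.024 -0.001]
row [  7.7 202.3   0.3] [ 0.11 -0.02  0.09] | pos [0.5004 0.128  0.1597] y-axis [-0.018 -0.708 -0.706] z-axis [ 1.    -0.024 -0.001]
[ -1.18210876  34.07828492 -50.2743424   95.02234418  49.52494564
 104.74375404 -62.67489602] [0.74886037 0.23376578 1.58950331]
```

View pics/scene1.png

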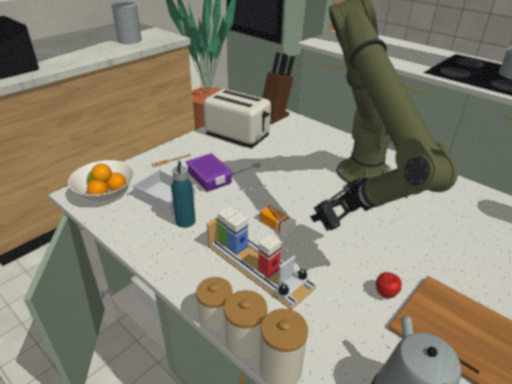

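The scene view shows the tilted, open hand at (340,205) px, beside the carton's top end at (273,217) px. Now I'll advance along the tool axis and grip.

>>> move_arm:
  moves:
    - [8,40,0,0,0,0]
    - [8,80,0,0,0,0]
    - [8,115,0,0,0,0]
    - [8,145,0,0,0,0]
    - [8,165,0,0,0,0]
    - [8,182,0,0,0,0]
    - [8,195,0,0,0,0]
    - [8,202,0,0,0,0]
    - [8,202,0,0,0,0]

```text
time_s: 3.65
tool_pos: [0.497, -0.0205, 0.0228]
tool_rot: [-89.9, -45.0, -91.5]
force: [0.7, 1.0, 0.0]
grip_width: 0.0871
```

>>> move_arm:
  moves:
    - [0,0,0,0,0,0]
    - [0,0,0,0,0,0]
    - [0,0,0,0,0,0]
    - [0,0,0,0,0,0]
    - [0,0,0,0,0,0]
    - [0,0,0,0,0,0]
    - [0,0,0,0,0,0]
    - [0,0,0,0,0,0]
  claw: 30
  newtons: 25

```text
time_s: 4.32
tool_pos: [0.497, -0.0188, 0.0224]
tool_rot: [-90.0, -45.0, -91.3]
force: [1.2, 1.8, 1.0]
grip_width: 0.0496
```

```bash
python3 - <<'E'
from h import *
o=env.get_obs()
x=.497;y=-.05
R=tool(45,-1.3)
rv(gp([x,-.015,.028],R),R,o)
rv(gp([x,-.03,.14],R),R,o)
R=tool(0,-1.3)
rv(gp([x,-.04,.14],R),R,o)
R=tool(-45,-1.3)
rv(gp([x,y,.14],R),R,o)
rv(gp([x,y,.10],R),R,o)
print(o["force"],o["grip_width"])
p,d=read_camera("scene");save("scene2",p[150:300,200:420])
E
```

```text
row [ 1.3  1.4 -0.1] [-0.04  0.02 -0.01] | pos [ 0.497  -0.0188  0.0224] y-axis [-0.015 -0.707 -0.707] z-axis [ 1.    -0.022  0.   ]
row [ 91.1 -67.3   0.3] [-0.04  0.02 -0.01] | pos [ 0.497  -0.0188  0.0224] y-axis [-0.015 -0.707 -0.707] z-axis [ 1.    -0.022  0.   ]
row [ 92.5 -62.5   0.5] [-3.000e-02  3.000e-02  4.499e+01] | pos [ 0.497  -0.0188  0.0224] y-axis [-0.015 -0.707 -0.707] z-axis [ 1.    -0.022  0.   ]
row [ 97.2 -61.1   0.8] [-2.000e-02  5.000e-02  8.999e+01] | pos [ 0.497  -0.0188  0.0224] y-axis [-0.015 -0.707 -0.707] z-axis [ 1.    -0.022  0.   ]
row [ 68.9 -32.8   0.7] [-2.000e-02  5.000e-02  8.999e+01] | pos [ 0.497  -0.0188  0.0224] y-axis [-0.015 -0.707 -0.707] z-axis [ 1.    -0.022  0.   ]
[1.19591113 1.79506426 1.04867684] 0.04958051278787617
```

View pics/scene2.png

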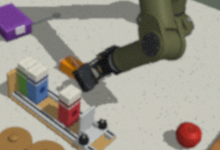

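The carton is gripped at an opening of 49.6 mm; the view shows the jaws around its top end. Next I'll lift it and rotate it upright.

>>> move_arm:
  moves:
    - [20,-15,0,0,0,0]
    - [45,-34,0,0,0,0]
    - [70,-52,0,0,0,0]
    - [91,-67,0,0,0,0]
    - [91,-67,0,0,0,4]
    - [92,-66,0,0,0,10]
    - [92,-65,0,0,0,17]
    - [92,-64,0,0,0,24]
    - [92,-63,0,0,0,31]
    - [92,-62,0,0,0,38]
    - [93,-62,0,0,0,45]
    - [93,-62,0,0,0,52]
    - [94,-62,0,0,0,59]
    - [95,-62,0,0,0,66]
    - [96,-61,0,0,0,73]
    - [97,-61,0,0,0,80]
    - [97,-61,0,0,0,86]
    - [97,-61,0,0,0,90]
    - [97,-61,0,0,0,90]
    - [97,-61,0,0,0,90]

```text
time_s: 6.03
tool_pos: [0.4957, -0.0451, 0.1331]
tool_rot: [-90.2, 45.0, -91.5]
force: [-0.3, -0.3, -1.8]
grip_width: 0.0499
```

```bash
python3 - <<'E'
from h import *
o=env.get_obs()
x=.497;y=-.05
R=tool(-45,-1.3)
rv(gp([x,y,.14],R),R,o)
rv(gp([x,y,.10],R),R,o)
print(o["qpos"],o["force"],o["grip_width"])
p,d=read_camera("scene");save("scene3",cv2.resize(p[130:300,180:420],None,fx=3,fy=3))
W=world("scene",d)
r=models.cut_out("carton_orange","scene")
if r:
    P=W[r[0]["mask"]&(d>0)];print(r[0]["score"],len(P),np.percentile(P,[1,50,99],axis=0).round(3))
E
```

```text
row [-1.4 -0.3  1.4] [ 0.03 -0.12 -0.02] | pos [ 0.4957 -0.0451  0.1331] y-axis [ 0.016  0.707 -0.707] z-axis [ 1.    -0.024 -0.002]
row [26.9 28.   1.5] [ 0.03 -0.12 -0.02] | pos [ 0.4957 -0.0451  0.1331] y-axis [ 0.016  0.707 -0.707] z-axis [ 1.    -0.024 -0.002]
[ 72.99140654  30.88296339 -54.41427078 104.75387804 -18.48593487
  72.75692141  26.01255997] [-0.28723075 -0.33767615 -1.78019132] 0.04986107898377403
0.57 606 [[ 0.471 -0.061  0.045]
 [ 0.509 -0.025  0.11 ]
 [ 0.523 -0.019  0.164]]
```

View pics/scene3.png

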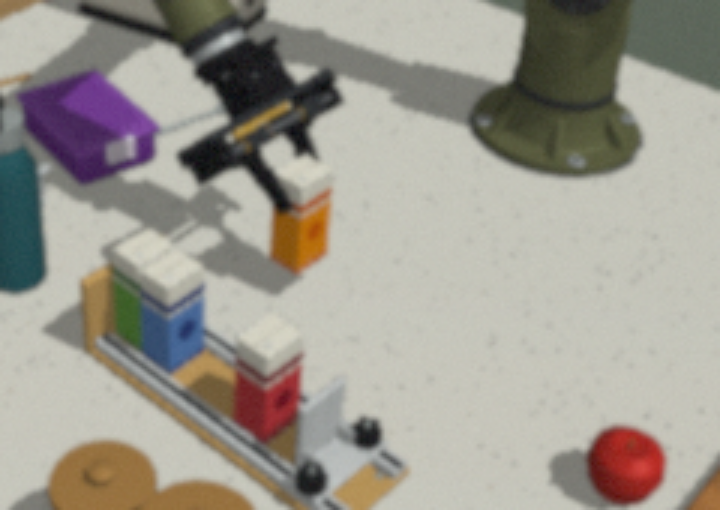

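The carton hangs upright at about (300,215) px in the zoomed crop, roughly 44 mm above the slab. I'll lower it slowly.

>>> move_arm:
  moves:
    - [8,8,0,0,0,0]
    - [16,16,0,0,0,0]
    - [23,23,0,0,0,0]
    - [27,27,0,0,0,0]
    - [28.5,28.5,0,0,0,0]
    - [29.5,29.5,0,0,0,0]
    - [30,30,0,0,0,0]
    - [30,30,0,0,0,0]

```text
time_s: 6.8
tool_pos: [0.4964, -0.0444, 0.0918]
tool_rot: [-90.0, 45.0, -91.3]
force: [-0.4, -0.2, -0.6]
grip_width: 0.0499
```

```bash
cat > chk.py <<'E'
from h import *
import sys
o=env.get_obs();print(o["force"],o["tool_pos"],o["grip_width"])
p,d=read_camera("scene");save(sys.argv[1],cv2.resize(p[130:300,180:420],None,fx=3,fy=3))
W=world("scene",d)
r=models.cut_out("carton_orange","scene")
if r:
    P=W[r[0]["mask"]&(d>0)];print(r[0]["score"],len(P),np.percentile(P,[1,50,99],axis=0).round(3))
    # +y face: iterative plane
    T=P[P[:,1]>np.percentile(P[:,1],50)]
    for k in range(4):
        A=np.c_[T[:,0],T[:,2],np.ones(len(T))];c=np.linalg.lstsq(A,T[:,1],rcond=None)[0];res=T[:,1]-A@c;T=T[abs(res)<.004]
    print("face y slope vs x,z",c.round(3),len(T))
E
python3 chk.py scene4
```

```text
[-0.39997542 -0.17070508 -0.56329208] [ 0.49636493 -0.04443252  0.09182286] 0.04990089510726149
0.67 1151 [[ 0.675 -0.353  0.006]
 [ 0.717 -0.264  0.123]
 [ 0.736 -0.249  0.231]]
face y slope vs x,z [-0.135 -0.041 -0.156] 389
```

>>> move_arm:
  moves:
    - [0.5,0.5,0,0,0,0]
    - [1,1,0,0,0,0]
    - [1,1,0,0,0,0]

```text
time_s: 7.15
tool_pos: [0.4968, -0.0447, 0.0917]
tool_rot: [-90.0, 45.1, -91.3]
force: [-1.5, -2.4, 6.3]
grip_width: 0.0501
```

```bash
python3 chk.py scene5
```

```text
[-1.46679043 -2.39764371  6.26351317] [ 0.49675491 -0.04465738  0.09166421] 0.05009663186604083
0.79 587 [[ 0.471 -0.061  0.001]
 [ 0.51  -0.024  0.068]
 [ 0.524 -0.019  0.123]]
face y slope vs x,z [-0.024 -0.004 -0.009] 293
```

View pics/scene5.png

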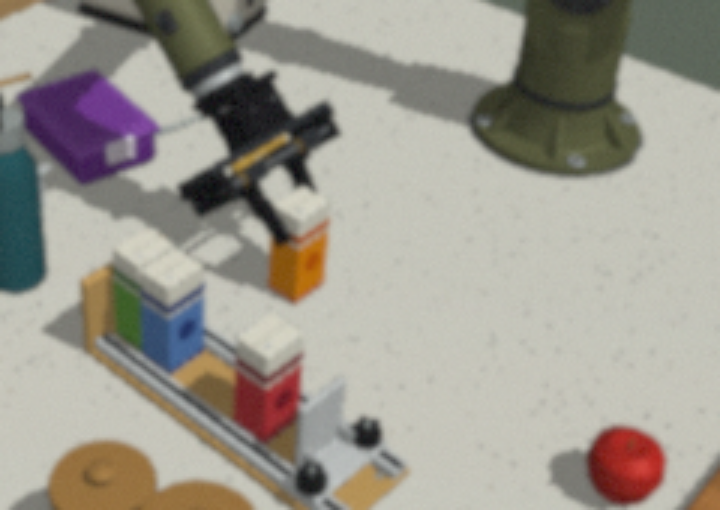

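The carton now stands on the slab: its +y face is vertical and it bears 6 N. I'll release it and back off along the tool axis.

>>> move_arm:
  moves:
    - [0,0,0,0,0,0]
    - [0,0,0,0,0,0]
    - [0,0,0,0,0,0]
    - [0,0,0,0,0,0]
    - [0,0,0,0,0,0]
    - [0,-20,0,0,0,0]
    - [0,-50,0,0,0,0]
    - [0,-85,0,0,0,0]
    - [0,-120,0,0,0,0]
    - [0,-120,0,0,0,0]
  claw: 87

```text
time_s: 8.08
tool_pos: [0.4969, -0.1357, 0.1784]
tool_rot: [-89.5, 44.7, -91.4]
force: [0.6, -0.1, -0.8]
grip_width: 0.087
```

```bash
python3 chk.py scene6; python3 - <<'E'
from h import *
o=env.get_obs()
R=tool(0,-1.4)
rv(gp([.497,-.041,.25],R),R,o)
E
```

```text
[ 0.64940902 -0.13014048 -0.78201395] [ 0.49691768 -0.13574123  0.17835641] 0.08697125155765242
0.63 674 [[ 0.35  -0.154 -0.002]
 [ 0.512 -0.028  0.07 ]
 [ 0.524 -0.019  0.123]]
face y slope vs x,z [-0.032 -0.012 -0.005] 317
row [-110.5   16.2    0. ] [-7.000e-02  3.000e-02 -4.492e+01] | pos [ 0.4949 -0.1306  0.1754] y-axis [ 0.018  0.706 -0.708] z-axis [ 1.    -0.024  0.001]
```

>>> move_arm:
  moves:
    - [-50,-30,0,0,0,-7]
    - [-80,-10,0,0,0,-14]
    - [-110,16,0,0,0,-21]
    - [-110,16,0,0,0,-28]
    - [-110,16,0,0,0,-35]
    - [-110,16,0,0,0,-42]
    - [-110,16,0,0,0,-45]
    - [-110,16,0,0,0,-45]
    - [-110,16,0,0,0,-45]

```text
time_s: 8.93
tool_pos: [0.4954, -0.0386, 0.2405]
tool_rot: [-90.1, 0.1, -91.1]
force: [0.6, -0.7, -0.2]
grip_width: 0.0872
```

```bash
python3 - <<'E'
from h import *
o=env.get_obs()
R=tool(0,-1.4)
rv(gp([.4975,-.0415,.10],R),R,o)
print(o["qpos"])
p,d=read_camera("top");save("top2",p)
W=world("top",d);r=models.cut_out("carton_orange","top")
if r:
    P=W[r[0]["mask"]&(d>0)];print(len(P));P=P[(P[:,2]>.11)&(P[:,2]<.13)];print(len(P),P.min(0),P.max(0))
E
```

```text
row [  3.  148.5   2.5] [ 0.11  0.33 -0.05] | pos [ 0.4954 -0.0386  0.2405] y-axis [-0.002  0.001 -1.   ] z-axis [ 1.    -0.019 -0.002]
[ 62.46703532   2.84511746 -61.87977936 101.97911303   2.52191014
  76.80524729  -1.03642804]
```

>>> move_arm:
  moves:
    - [3,35,2,0,0,0]
    - [3,70,2,0,0,0]
    - [3,100,2,0,0,0]
    - [3,125,2,0,0,0]
    - [3,140,2,0,0,0]
    - [3,149,2,0,0,0]
    - [3,149,2,0,0,0]
    - [3,149,2,0,0,0]

```text
time_s: 9.7
tool_pos: [0.4982, -0.044, 0.0924]
tool_rot: [-90.0, 0.1, -91.4]
force: [0.6, 0.3, 0.4]
grip_width: 0.0873
```

>>> move_arm:
  moves:
    - [0,0,0,0,0,0]
    - [0,0,0,0,0,0]
    - [0,0,0,0,0,0]
    - [0,0,0,0,0,0]
    - [0,0,0,0,0,0]
    - [0,0,0,0,0,0]
    - [0,0,0,0,0,0]
    - [0,0,0,0,0,0]
  claw: 30
  newtons: 25

```text
time_s: 10.37
tool_pos: [0.4982, -0.0434, 0.0927]
tool_rot: [-90.0, -0.0, -91.3]
force: [-0.8, 1.3, 1.6]
grip_width: 0.0496
```

```bash
python3 chk.py scene7; python3 - <<'E'
from h import *
o=env.get_obs()
p=o["tool_pos"]
R=tool(0,-1.65)
# organiser x at y=.008
y=.008
rv([p[0],y,.25],R,o)
rv([.6805+.0288*y,y,.25],R,o)
E
```

```text
[-0.81880203  1.27740405  1.61749611] [ 0.49824142 -0.04335635  0.09267266] 0.04962626855775074
0.65 535 [[ 0.415 -0.08  -0.001]
 [ 0.513 -0.023  0.061]
 [ 0.53  -0.018  0.122]]
face y slope vs x,z [-0.008 -0.004 -0.017] 264
row [ -51.3 -157.3   -1.2] [0.01 0.37 0.01] | pos [ 0.4983 -0.0433  0.0927] y-axis [-0. -0. -1.] z-axis [ 1.    -0.022 -0.   ]
row [ -55.3 -157.4  181.3] [0.01 0.37 0.01] | pos [ 0.4983 -0.0433  0.0927] y-axis [-0. -0. -1.] z-axis [ 1.    -0.022 -0.   ]
```

View pics/scene7.png

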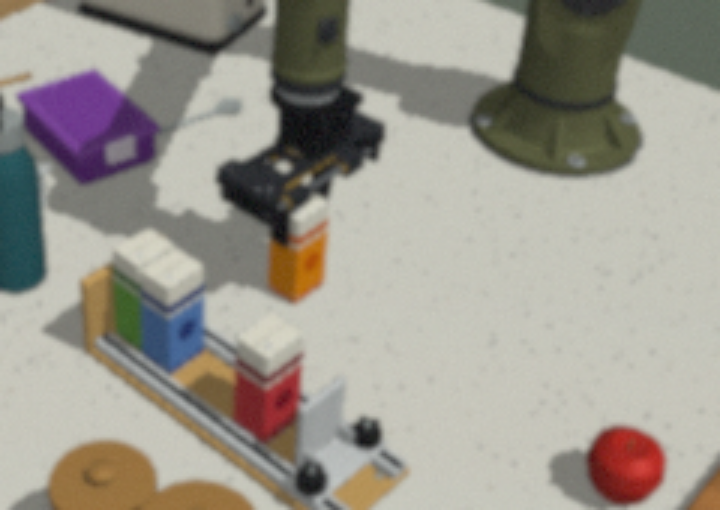

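>>> move_arm:
  moves:
    - [0,-20,0,0,0,0]
    - [0,-50,0,0,0,0]
    - [-10,-85,0,0,0.4,0]
    - [-20,-115,0,0,0.4,0]
    - [-32,-140,5,0,0.4,0]
    - [-42,-157,20,0,0.4,0]
    - [-50,-157,45,0,0.4,0]
    - [-53,-157,75,0,0.4,0]
    - [-53,-157,105,0,0.4,0]
    - [-53,-157,135,0,0.4,0]
    - [-53,-157,160,0,0.4,0]
    - [-53,-157,175,0,0.4,0]
    - [-53,-157,181,0,0.4,0]
    - [-53,-157,181,0,0.4,0]
    - [-53,-157,181,0,0.4,0]

```text
time_s: 11.72
tool_pos: [0.6796, 0.006, 0.249]
tool_rot: [-90.1, 0.0, -91.6]
force: [-0.1, 1.1, -0.9]
grip_width: 0.0499
```

```bash
python3 - <<'E'
from h import *
o=env.get_obs();print(o["force"],o["grip_width"])
p,d=read_camera("scene");save("scene8",cv2.resize(p[130:300,180:420],None,fx=3,fy=3));W=world("scene",d)
r=models.cut_out("carton_orange","scene")
if r:
    P=W[r[0]["mask"]&(d>0)];print(r[0]["score"],len(P),np.percentile(P,[1,50,99],axis=0).round(3))
    P=P[(P[:,2]>.17)&(P[:,1]>-.1)]
    T=P[P[:,1]>np.percentile(P[:,1],50)]
    for k in range(4):
        A=np.c_[T[:,0],T[:,2],np.ones(len(T))];c=np.linalg.lstsq(A,T[:,1],rcond=None)[0];T=T[abs(T[:,1]-A@c)<.004]
    print("yface",c.round(3),"at",A.mean(0)@c,len(T))
    T=P[P[:,0]>np.percentile(P[:,0],60)]
    for k in range(4):
        A=np.c_[T[:,1],T[:,2],np.ones(len(T))];c=np.linalg.lstsq(A,T[:,0],rcond=None)[0];T=T[abs(T[:,0]-A@c)<.004]
    print("xface",c.round(3),"at",A.mean(0)@c,len(T))
for n in ("carton_red","carton_blue"):
    r=models.cut_out(n,"scene")
    if r:
        P=W[r[0]["mask"]&(d>0)];P=P[P[:,2]>.03];print(n,np.percentile(P,[2,98],axis=0).round(3))
y=.006
R=tool(0,-1.65)
rv([.6807,y,.103],R,o)
E
```

```text
[-0.14463891  1.1369689  -0.87339073] 0.04990908689471148
0.58 686 [[ 0.654 -0.011  0.162]
 [ 0.691  0.027  0.217]
 [ 0.705  0.03   0.279]]
yface [-0.007 -0.003  0.033] at 0.028168933226246456 317
xface [0.015 0.004 0.702] at 0.7028795836238473 236
carton_red [[0.662 0.058 0.032]
 [0.712 0.1   0.133]]
carton_blue [[ 0.659 -0.073  0.033]
 [ 0.705 -0.035  0.133]]
row [  0.  146.    1.3] [ 0.1   0.   -0.02] | pos [0.6796 0.006  0.249 ] y-axis [-0.002  0.    -1.   ] z-axis [ 1.    -0.029 -0.002]
```

View pics/scene8.png

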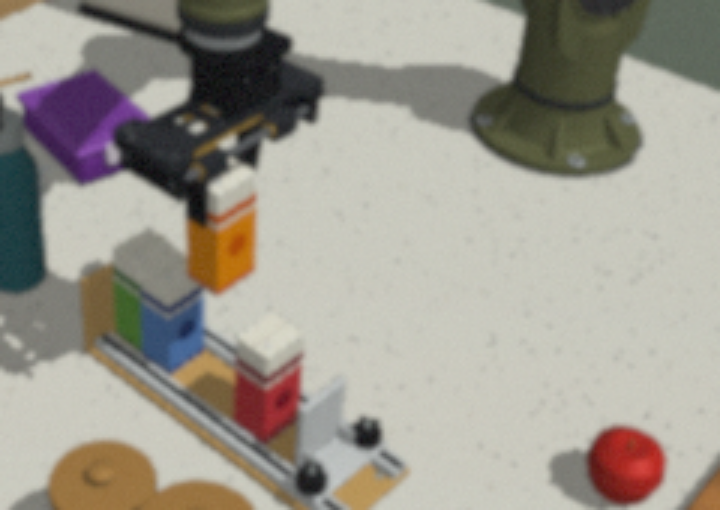

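>>> move_arm:
  moves:
    - [0,20,1,0,0,0]
    - [0,45,1,0,0,0]
    - [0,70,1,0,0,0]
    - [0,95,1,0,0,0]
    - [0,115,1,0,0,0]
    - [0,130,1,0,0,0]
    - [0,138,1,0,0,0]
    - [0,142,1,0,0,0]
    - [0,144,1,0,0,0]
    - [0,145,1,0,0,0]
    - [0,146,1,0,0,0]
    - [0,146,1,0,0,0]

```text
time_s: 12.92
tool_pos: [0.6819, 0.0058, 0.1045]
tool_rot: [-89.9, -0.0, -91.7]
force: [0.0, 0.7, -2.0]
grip_width: 0.05
```

```bash
cat > chk2.py <<'E'
from h import *
import sys
o=env.get_obs();print(o["force"],o["tool_pos"],o["grip_width"])
p,d=read_camera("scene");save(sys.argv[1],cv2.resize(p[130:300,180:420],None,fx=3,fy=3));W=world("scene",d)
for n in ("carton_orange","carton_red","carton_blue","carton_green","stop"):
    r=models.cut_out(n,"scene")
    if r:
        P=W[r[0]["mask"]&(d>0)];print(n,round(r[0]["score"],2),np.percentile(P,[2,98],axis=0).round(3))
        P=P[(P[:,2]>.03)&(P[:,2]<.125)]
        T=P[P[:,1]>np.percentile(P[:,1],50)]
        if len(T)<30: continue
        for k in range(4):
            A=np.c_[T[:,0],T[:,2],np.ones(len(T))];c=np.linalg.lstsq(A,T[:,1],rcond=None)[0];T=T[abs(T[:,1]-A@c)<.004]
        print("   yface",c.round(3),"at",A.mean(0)@c,len(T))
E
python3 chk2.py scene9
```

```text
[ 0.016781    0.67861481 -1.96640808] [0.68193155 0.00576695 0.10447548] 0.05003649105559102
carton_orange 0.93 [[ 0.659 -0.012  0.016]
 [ 0.707  0.03   0.133]]
   yface [-0.016 -0.003  0.039] at 0.027905849534812156 185
carton_red 0.95 [[0.663 0.057 0.017]
 [0.712 0.099 0.132]]
   yface [-0.03  -0.004  0.119] at 0.0977852538955189 265
carton_blue 0.56 [[ 0.684 -0.075  0.015]
 [ 0.706 -0.035  0.079]]
   yface [-0.143 -0.003  0.062] at -0.03790910188785691 61
carton_green 0.65 [[ 0.654 -0.123  0.015]
 [ 0.702 -0.083  0.133]]
   yface [ 1.372 -0.067 -1.05 ] at -0.09301982269815079 18
stop 0.81 [[0.642 0.14  0.025]
 [0.738 0.186 0.1  ]]
   yface [-0.019 -0.378  0.197] at 0.16729006523648343 72
```

View pics/scene9.png

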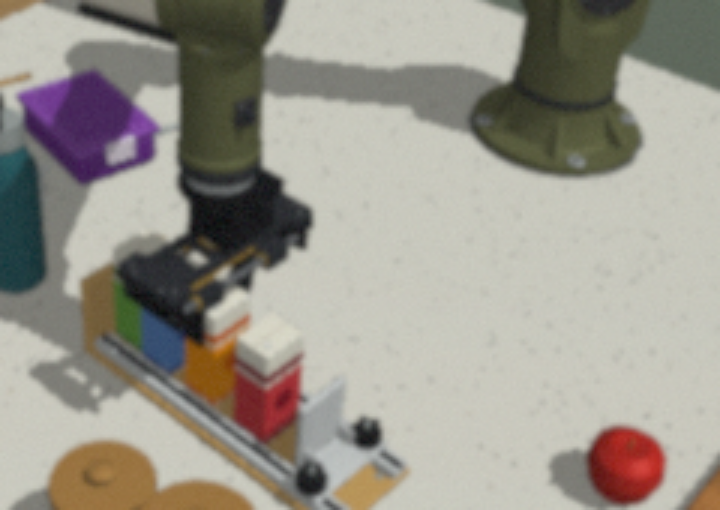

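The orange carton is in the gap at about (215,365) px in the crop, with clearance on both sides, but it isn't bearing on the floor yet. I'll go a little lower.

>>> move_arm:
  moves:
    - [0,0.7,0,0,0,0]
    - [0,1.3,0,0,0,0]
    - [0,1.8,0,0,0,0]
    - [0,1.8,0,0,0,0]
    - [0,1.8,0,0,0,0]

```text
time_s: 13.63
tool_pos: [0.6815, 0.0057, 0.1027]
tool_rot: [-90.0, -0.0, -91.7]
force: [-2.4, -0.2, 5.6]
grip_width: 0.0503
```

Now it bears on the lane floor. I'll release it, let it settle, then lift straight up.

>>> move_arm:
  moves:
    - [0,0,0,0,0,0]
    - [0,0,0,0,0,0]
    - [0,0,0,0,0,0]
    - [0,0,0,0,0,0]
    - [0,0,0,0,0,0]
    - [0,0,0,0,0,0]
    - [0,-15,0,0,0,0]
    - [0,-40,0,0,0,0]
    - [0,-75,0,0,0,0]
    - [0,-110,0,0,0,0]
    - [0,-145,0,0,0,0]
    - [0,-145,0,0,0,0]
  claw: 87

```text
time_s: 14.63
tool_pos: [0.6845, 0.0073, 0.2565]
tool_rot: [-89.3, 0.1, -91.7]
force: [1.0, 0.1, 0.3]
grip_width: 0.087
```

```bash
python3 chk2.py scene10; python3 - <<'E'
from h import *
o=env.get_obs()
R=tool(40,-1.65)
y=.25
rv([.6805+.0288*y,y,.22],R,o)
E
```

```text
[0.98343928 0.13009406 0.34812421] [0.6845045  0.00727319 0.25645188] 0.08696484728077448
carton_orange 0.77 [[ 0.658 -0.013  0.016]
 [ 0.706  0.029  0.132]]
   yface [-0.025 -0.005  0.045] at 0.02719444066085931 218
carton_red 0.68 [[0.664 0.06  0.019]
 [0.712 0.1   0.133]]
   yface [-0.027 -0.003  0.116] at 0.09764665208479095 251
carton_blue 0.83 [[ 0.657 -0.082  0.014]
 [ 0.706 -0.035  0.132]]
   yface [-0.02  -0.008 -0.023] at -0.0371663793186884 191
carton_green 0.7 [[ 0.656 -0.121  0.015]
 [ 0.702 -0.081  0.133]]
   yface [-0.239 -0.033  0.079] at -0.09030299378205199 45
stop 0.88 [[0.642 0.139 0.024]
 [0.738 0.186 0.1  ]]
   yface [-0.024 -0.418  0.204] at 0.16903797093757833 75
row [-2.449e+02  2.530e+01 -2.000e-01] [ 1.400e-01  2.000e-02 -3.997e+01] | pos [0.6808 0.0052 0.2454] y-axis [-0.002 -0.    -1.   ] z-axis [ 1.    -0.029 -0.002]
```

View pics/scene10.png

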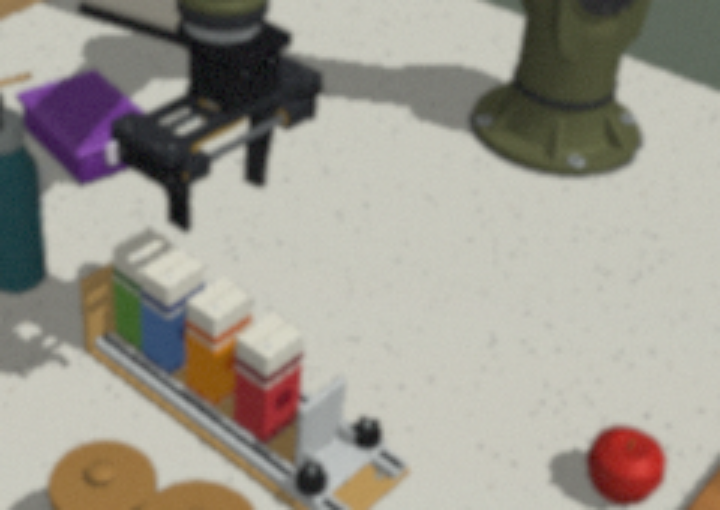

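The view shows green, blue, orange (about (215,340) px) and red all standing, with the stop at (325,420). Next I'll close the fingers and move behind the stop, tilted so the body stays clear of the cartons.

>>> move_arm:
  moves:
    - [-30,-5,0,0,0,0]
    - [-65,-5,0,0,0,0]
    - [-100,0,0,0,0,-5]
    - [-140,0,0,0,0,-12]
    - [-180,5,0,0,0,-19]
    - [-215,15,0,0,0,-26]
    - [-245,25,0,0,0,-33]
    - [-245,25,0,0,0,-40]
    - [-245,25,0,0,0,-40]
    - [-245,25,0,0,0,-40]
  claw: 0
  newtons: 30

```text
time_s: 15.77
tool_pos: [0.6857, 0.2559, 0.2155]
tool_rot: [-90.6, -40.3, -90.7]
force: [0.3, 0.6, -0.4]
grip_width: 0.0278
```

```bash
python3 - <<'E'
from h import *
o=env.get_obs();print(o["qpos"],o["grip_width"])
R=tool(40,-1.65)
for y,z in((.225,.10),(.19,.079)):
    rv([.6805+.0288*y,y,z],R,o)
p,d=read_camera("top");save("top3",p);p,d=read_camera("scene");save("scene11",p)
E
```

```text
[-19.7397684   51.454674   -38.24995603  51.5087592   56.08519795
 115.24129659 -44.9096787 ] 0.027762607972935952
row [-51.1 108.    2.9] [0.05 0.69 0.28] | pos [0.6857 0.2559 0.2155] y-axis [-0.019 -0.646 -0.763] z-axis [ 1.    -0.02  -0.008]
row [-38.  146.7   2.8] [0.05 0.69 0.28] | pos [0.6857 0.2559 0.2155] y-axis [-0.019 -0.646 -0.763] z-axis [ 1.    -0.02  -0.008]
```

View pics/scene11.png

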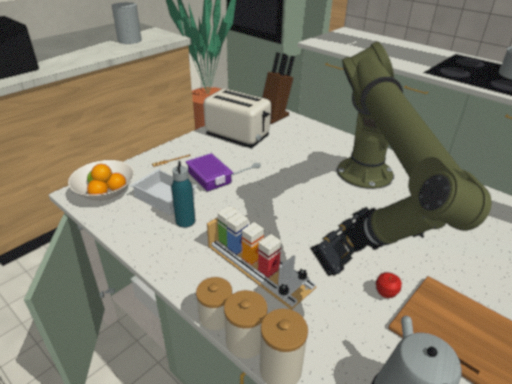

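The scene view shows the hand beyond the stop at (335,250) px, clear of the apple at (388,285). Joint 6 is close to its limit, so I'll reduce the tilt to 30°.

```bash
python3 - <<'E'
from h import *
o=env.get_obs()
R=tool(30,-1.65)
for y,z in((.225,.12),(.19,.079)):
    rv([.6805+.0288*y,y,z],R,o)
E
```

```text
row [-45.1  93.4  -0.8] [ 0.06  0.02 10.04] | pos [0.6886 0.2505 0.2205] y-axis [-0.02  -0.643 -0.766] z-axis [ 1.    -0.029 -0.001]
row [-44.7 147.3  -0.7] [ 0.06  0.02 10.04] | pos [0.6886 0.2505 0.2205] y-axis [-0.02  -0.643 -0.766] z-axis [ 1.    -0.029 -0.001]
```

>>> move_arm:
  moves:
    - [-15,15,-1,0,0,5]
    - [-30,35,-1,0,0,10]
    - [-45,65,-1,0,0,10]
    - [-45,93,-1,0,0,10]
    - [-45,115,-1,0,0,10]
    - [-45,133,-1,0,0,10]
    - [-45,143,-1,0,0,10]
    - [-45,147,-1,0,0,10]
    - [-45,147,-1,0,0,10]
    - [-45,147,-1,0,0,10]
  claw: 0

```text
time_s: 16.7
tool_pos: [0.6865, 0.1905, 0.0817]
tool_rot: [-89.9, -29.9, -91.8]
force: [-0.0, 0.8, 0.1]
grip_width: 0.0004
```

```bash
python3 - <<'E'
from h import *
o=env.get_obs();print(o["qpos"],o["grip_width"],o["force"])
R=tool(30,-1.65)
for y,z in((.12,.079),(.07,.079)):
    rv([.6805+.0288*y,y,z],R,o)
p,d=read_camera("top");save("top4",cv2.resize(p[80:220,120:320],None,fx=3,fy=3));p,d=read_camera("scene");save("scene12",cv2.resize(p[130:300,180:420],None,fx=3,fy=3))
E
```

```text
[ -5.62715037  49.09742702 -41.9306484   70.35777419  51.39924656
  95.02185771 -51.0927715 ] 0.0003937518535961961 [-0.01170177  0.83070263  0.05272895]
row [59.8 37.5 -0.4] [-0.04 -0.13 -0.09] | pos [0.6865 0.1905 0.0817] y-axis [-0.014 -0.498 -0.867] z-axis [ 1.    -0.03   0.002]
row [103.2  62.5  -0.3] [-0.04 -0.13 -0.09] | pos [0.6865 0.1905 0.0817] y-axis [-0.014 -0.498 -0.867] z-axis [ 1.    -0.03   0.002]
```

View pics/scene12.png

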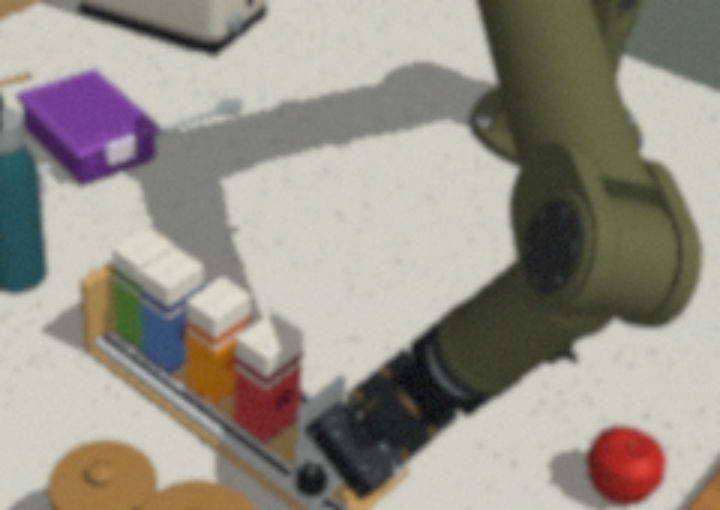

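View pics/top4.png

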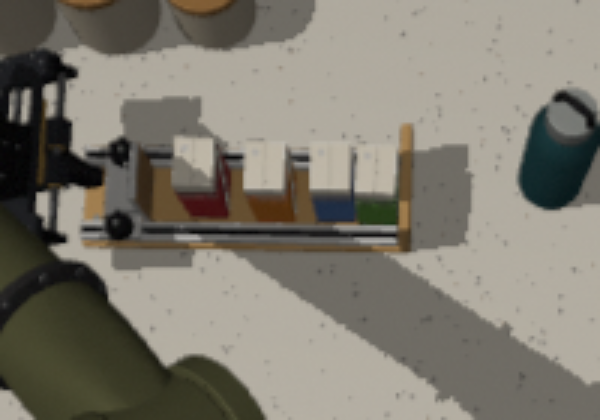

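The top crop shows the closed fingers behind the stop, centred between the knobs at (118,150) and (118,222). I'll start pushing along the lane.

>>> move_arm:
  moves:
    - [4.3,2.5,0,0,0,0]
    - [8.7,5,0,0,0,0]
    - [13,7.5,0,0,0,0]
    - [17.3,10,0,0,0,0]
    - [21.7,12.5,0,0,0,0]
    - [26,15,0,0,0,0]
    - [29.4,17,0,0,0,0]
    - [32.9,19,0,0,0,0]
    - [36.4,21,0,0,0,0]
    - [39.8,23,0,0,0,0]
    - [43.3,25,0,0,0,0]
    - [46.8,27,0,0,0,0]
    - [50.2,29,0,0,0,0]
    - [53.7,31,0,0,0,0]
    - [57.2,33,0,0,0,0]
    - [60.6,35,0,0,0,0]
    - [60.6,35,0,0,0,0]

```text
time_s: 18.22
tool_pos: [0.6838, 0.1193, 0.0802]
tool_rot: [-90.0, -30.0, -91.7]
force: [-0.7, -0.5, 0.5]
grip_width: 0.0006
```

```bash
python3 chk2.py scene13
```

```text
[-0.67296507 -0.48351163  0.4792774 ] [0.68377751 0.11933898 0.08024587] 0.0005838166319495618
carton_orange 0.92 [[ 0.656 -0.014  0.014]
 [ 0.707  0.03   0.132]]
   yface [-0.03  -0.001  0.048] at 0.02719362392383843 221
carton_red 0.74 [[0.662 0.028 0.019]
 [0.769 0.121 0.142]]
   yface [-0.781 -0.072  0.641] at 0.08378586075031569 31
carton_blue 0.6 [[ 0.658 -0.076  0.017]
 [ 0.706 -0.035  0.132]]
   yface [-0.008  0.007 -0.032] at -0.0370766953072285 188
carton_green 0.87 [[ 0.651 -0.123  0.017]
 [ 0.702 -0.079  0.133]]
   yface [-0.237 -0.016  0.077] at -0.08955552929411496 47
stop 0.73 [[0.644 0.098 0.01 ]
 [0.775 0.198 0.149]]
   yface [-0.082  0.495  0.178] at 0.14216565270060938 37
```

View pics/scene13.png

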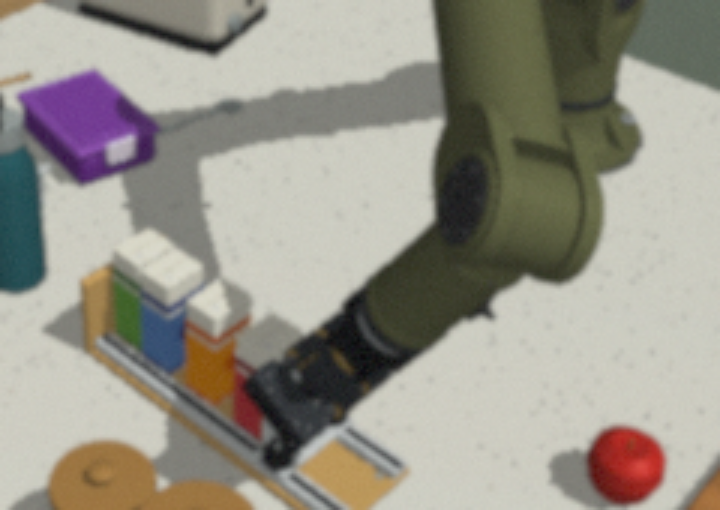

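The stop has just reached red (about (250,405) px in the crop). I'll continue at 30 mm/s.

>>> move_arm:
  moves:
    - [2.2,1.25,0,0,0,0]
    - [4.3,2.5,0,0,0,0]
    - [6.5,3.75,0,0,0,0]
    - [8.7,5,0,0,0,0]
    - [10.8,6.25,0,0,0,0]
    - [13,7.5,0,0,0,0]
    - [15.2,8.75,0,0,0,0]
    - [17.3,10,0,0,0,0]
    - [19.5,11.25,0,0,0,0]
    - [21.7,12.5,0,0,0,0]
    - [23.8,13.75,0,0,0,0]
    - [26,15,0,0,0,0]
    - [28.1,16.25,0,0,0,0]
    - [30.3,17.5,0,0,0,0]
    - [32.5,18.75,0,0,0,0]
    - [34.6,20,0,0,0,0]
    - [36.8,21.25,0,0,0,0]
    - [39,22.5,0,0,0,0]
    - [41.1,23.75,0,0,0,0]
    - [41.1,23.75,0,0,0,0]

```text
time_s: 20.18
tool_pos: [0.6823, 0.0721, 0.0801]
tool_rot: [-90.0, -30.1, -91.7]
force: [-1.1, 2.1, -0.8]
grip_width: 0.0005
```

```bash
python3 chk2.py scene14; python3 - <<'E'
from h import *
print(env.get_obs()["force"]);p,d=read_camera("top");save("top5",cv2.resize(p[80:220,120:320],None,fx=3,fy=3))
E
```

```text
[-1.07667862  2.05889604 -0.7964313 ] [0.68228454 0.07208302 0.08014265] 0.0004747058329318759
carton_orange 0.94 [[ 0.656 -0.028  0.018]
 [ 0.706  0.006  0.133]]
   yface [ 1.195  0.002 -0.844] at -0.0029600241156174656 47
carton_red 0.69 [[0.662 0.01  0.021]
 [0.711 0.05  0.134]]
   yface [ 1.572 -0.061 -1.077] at 0.03123119920757378 26
carton_blue 0.73 [[ 0.652 -0.084  0.009]
 [ 0.707 -0.033  0.133]]
   yface [-0.135  0.018  0.052] at -0.04102567766651573 61
carton_green 0.83 [[ 0.656 -0.12   0.018]
 [ 0.702 -0.082  0.132]]
   yface [ 1.918 -0.025 -1.432] at -0.0906527429426498 37
stop 0.75 [[0.637 0.053 0.025]
 [0.737 0.1   0.05 ]]
   yface [-0.021  0.203  0.098] at 0.09137235297297332 41
[-0.29542344  0.36941245 -0.69458998]
```

View pics/scene14.png

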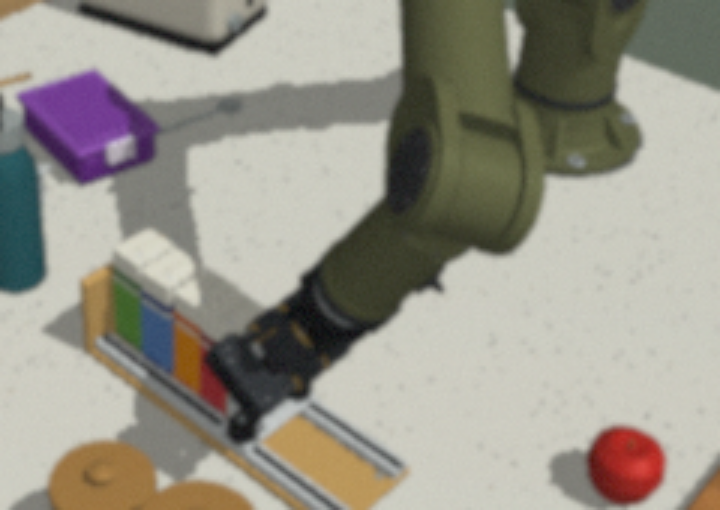

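View pics/top5.png

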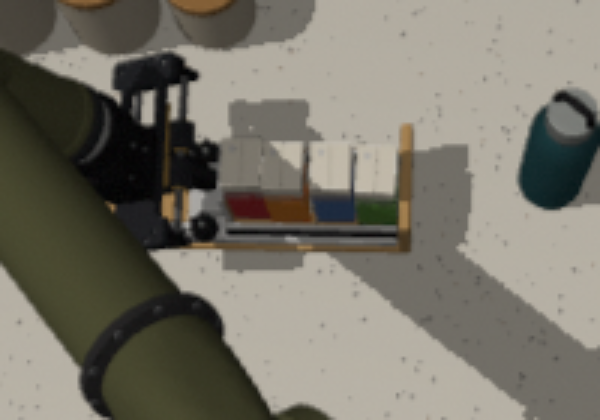

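Red and orange are together at about (262,165) px in the top crop, with roughly 10 mm left to close before blue. I'll use small steps from here.

>>> move_arm:
  moves:
    - [0.87,0.5,0,0,0,0]
    - [1.73,1,0,0,0,0]
    - [2.6,1.5,0,0,0,0]
    - [3.46,2,0,0,0,0]
    - [4.33,2.5,0,0,0,0]
    - [5.2,3,0,0,0,0]
    - [6.06,3.5,0,0,0,0]

```text
time_s: 21.12
tool_pos: [0.6823, 0.0662, 0.0803]
tool_rot: [-90.0, -30.0, -91.7]
force: [-0.2, 4.0, 0.5]
grip_width: 0.0004
```

>>> move_arm:
  moves:
    - [0.43,0.25,0,0,0,0]
    - [0.87,0.5,0,0,0,0]
    - [1.3,0.75,0,0,0,0]
    - [1.73,1,0,0,0,0]

```text
time_s: 21.45
tool_pos: [0.6822, 0.0645, 0.0803]
tool_rot: [-90.0, -30.0, -91.7]
force: [1.0, 4.0, 1.1]
grip_width: 0.0001
```

>>> move_arm:
  moves:
    - [0.43,0.25,0,0,0,0]
    - [0.87,0.5,0,0,0,0]

```text
time_s: 21.62
tool_pos: [0.6822, 0.0636, 0.0802]
tool_rot: [-90.0, -30.0, -91.7]
force: [0.3, 5.2, 1.2]
grip_width: 0.0006
```

>>> move_arm:
  moves:
    - [0.26,0.15,0,0,0,0]
    - [0.52,0.3,0,0,0,0]
    - [0.52,0.3,0,0,0,0]

```text
time_s: 21.87
tool_pos: [0.6821, 0.0626, 0.0803]
tool_rot: [-90.0, -30.0, -91.7]
force: [-0.0, 4.7, 1.9]
grip_width: 0.0005
```

```bash
python3 - <<'E'
from h import *
p,d=read_camera("top");save("top6",cv2.resize(p[110:180,170:270],None,fx=6,fy=6,interpolation=cv2.INTER_CUBIC))
for i in range(4):
    print(env.get_obs()["force"].round(2)); read_camera("top")
E
```

```text
[1.45 5.2  0.17]
[0.85 3.97 1.03]
[0.65 5.03 1.4 ]
[0.41 4.65 0.85]
```

View pics/top6.png

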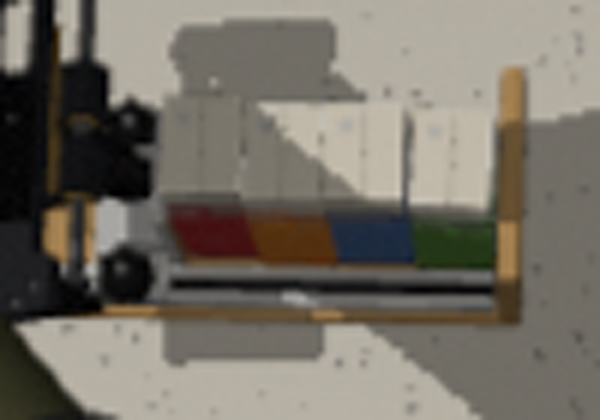

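Red, orange and blue are touching. A thin dark gap remains between blue and green at about (408,155) px. I'll continue in small steps by felt force.

>>> move_arm:
  moves:
    - [0.26,0.15,0,0,0,0]
    - [0.52,0.3,0,0,0,0]
    - [0.78,0.45,0,0,0,0]
    - [0.78,0.45,0,0,0,0]

```text
time_s: 22.45
tool_pos: [0.6821, 0.0616, 0.0802]
tool_rot: [-90.0, -30.0, -91.7]
force: [1.1, 4.5, 0.7]
grip_width: 0.0006
```

>>> move_arm:
  moves:
    - [0.26,0.15,0,0,0,0]
    - [0.52,0.3,0,0,0,0]
    - [0.52,0.3,0,0,0,0]

```text
time_s: 22.7
tool_pos: [0.6821, 0.061, 0.0802]
tool_rot: [-90.0, -30.0, -91.7]
force: [1.2, 4.3, 1.0]
grip_width: 0.0004
```

>>> move_arm:
  moves:
    - [0.26,0.15,0,0,0,0]
    - [0.52,0.3,0,0,0,0]
    - [0.52,0.3,0,0,0,0]

```text
time_s: 22.95
tool_pos: [0.6821, 0.0604, 0.0802]
tool_rot: [-90.0, -30.0, -91.7]
force: [0.9, 5.7, 1.0]
grip_width: 0.0004
```

>>> move_arm:
  moves:
    - [0.26,0.15,0,0,0,0]
    - [0.52,0.3,0,0,0,0]
    - [0.52,0.3,0,0,0,0]

```text
time_s: 23.2
tool_pos: [0.6821, 0.0602, 0.0802]
tool_rot: [-90.0, -30.0, -91.7]
force: [1.3, 5.2, 1.3]
grip_width: 0.0005
```

>>> move_arm:
  moves:
    - [0.26,0.15,0,0,0,0]
    - [0.52,0.3,0,0,0,0]
    - [0.52,0.3,0,0,0,0]

```text
time_s: 23.45
tool_pos: [0.682, 0.0597, 0.0802]
tool_rot: [-90.0, -30.0, -91.7]
force: [1.6, 4.4, 1.5]
grip_width: 0.0001
```

```bash
python3 - <<'E'
from h import *
p,d=read_camera("top");save("top7",cv2.resize(p[110:180,170:270],None,fx=6,fy=6,interpolation=cv2.INTER_CUBIC))
for i in range(3):
    print(env.get_obs()["force"].round(2)); read_camera("top")
E
```

```text
[0.77 5.89 1.1 ]
[0.22 6.18 0.91]
[1.15 5.94 0.82]
```

View pics/top7.png

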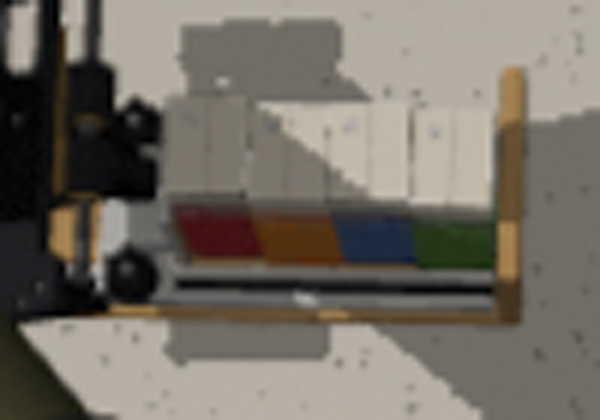

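The blue–green line has narrowed and the force is now about 6 N. I'll keep stepping.

>>> move_arm:
  moves:
    - [0.26,0.15,0,0,0,0]
    - [0.52,0.3,0,0,0,0]
    - [0.52,0.3,0,0,0,0]

```text
time_s: 23.9
tool_pos: [0.682, 0.0591, 0.0802]
tool_rot: [-90.0, -30.0, -91.7]
force: [0.6, 5.2, 1.4]
grip_width: 0.0002
```

>>> move_arm:
  moves:
    - [0.26,0.15,0,0,0,0]
    - [0.52,0.3,0,0,0,0]
    - [0.52,0.3,0,0,0,0]

```text
time_s: 24.15
tool_pos: [0.682, 0.0588, 0.0802]
tool_rot: [-90.0, -29.9, -91.7]
force: [1.9, 6.2, 0.9]
grip_width: 0.0005
```

>>> move_arm:
  moves:
    - [0.26,0.15,0,0,0,0]
    - [0.52,0.3,0,0,0,0]
    - [0.52,0.3,0,0,0,0]

```text
time_s: 24.4
tool_pos: [0.682, 0.0584, 0.0802]
tool_rot: [-90.0, -29.9, -91.6]
force: [2.4, 7.2, 2.5]
grip_width: 0.0004
```

>>> move_arm:
  moves:
    - [0.26,0.15,0,0,0,0]
    - [0.43,0.25,0,0,0,0]
    - [0.43,0.25,0,0,0,0]

```text
time_s: 24.65
tool_pos: [0.682, 0.058, 0.0803]
tool_rot: [-90.0, -29.9, -91.6]
force: [1.3, 6.7, 0.8]
grip_width: 0.0003
```

>>> move_arm:
  moves:
    - [0.26,0.15,0,0,0,0]
    - [0.26,0.15,0,0,0,0]
    - [0.26,0.15,0,0,0,0]

```text
time_s: 24.9
tool_pos: [0.682, 0.0578, 0.0802]
tool_rot: [-90.0, -29.9, -91.6]
force: [1.2, 6.7, 1.6]
grip_width: 0.0004
```

```bash
python3 - <<'E'
from h import *
p,d=read_camera("top");save("top8",cv2.resize(p[110:180,170:270],None,fx=6,fy=6,interpolation=cv2.INTER_CUBIC))
for i in range(4):
    o=env.get_obs();print(o["force"].round(2),o["tool_pos"]); read_camera("top")
E
```

```text
[0.82 6.38 0.48] [0.68197453 0.0577307  0.08022859]
[0.87 6.2  1.36] [0.68195984 0.05774562 0.08022691]
[0.61 6.38 0.85] [0.68198509 0.05775314 0.08023184]
[1.48 6.04 0.67] [0.68197743 0.05775329 0.0802391 ]
```

View pics/top8.png

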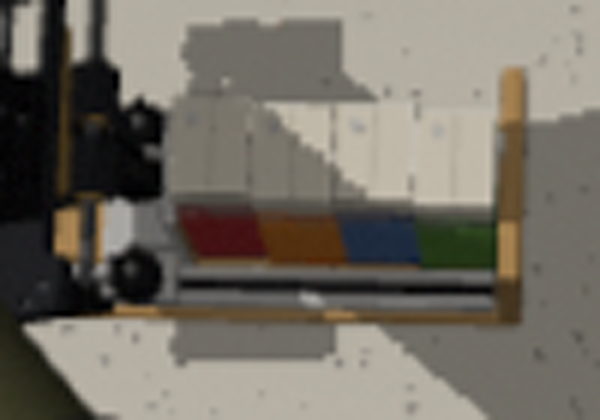

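The row is tight and still sliding slowly at about 6.3 N. Now the last fraction, up to the end plate.

>>> move_arm:
  moves:
    - [0.17,0.1,0,0,0,0]
    - [0.35,0.2,0,0,0,0]
    - [0.35,0.2,0,0,0,0]

```text
time_s: 25.4
tool_pos: [0.682, 0.0574, 0.0803]
tool_rot: [-90.0, -29.9, -91.6]
force: [0.9, 6.3, 1.6]
grip_width: 0.0004
```

>>> move_arm:
  moves:
    - [0.17,0.1,0,0,0,0]
    - [0.35,0.2,0,0,0,0]
    - [0.35,0.2,0,0,0,0]

```text
time_s: 25.65
tool_pos: [0.6819, 0.0569, 0.0802]
tool_rot: [-90.0, -29.9, -91.6]
force: [0.8, 6.9, 0.9]
grip_width: 0.0005
```

>>> move_arm:
  moves:
    - [0.17,0.1,0,0,0,0]
    - [0.35,0.2,0,0,0,0]
    - [0.35,0.2,0,0,0,0]

```text
time_s: 25.9
tool_pos: [0.6819, 0.0566, 0.0803]
tool_rot: [-90.0, -29.9, -91.6]
force: [0.3, 6.7, 2.2]
grip_width: 0.0004
```

>>> move_arm:
  moves:
    - [0.17,0.1,0,0,0,0]
    - [0.35,0.2,0,0,0,0]
    - [0.35,0.2,0,0,0,0]

```text
time_s: 26.15
tool_pos: [0.6819, 0.0566, 0.0802]
tool_rot: [-90.0, -29.9, -91.6]
force: [1.7, 7.5, 1.5]
grip_width: 0.0003
```

>>> move_arm:
  moves:
    - [0.17,0.1,0,0,0,0]
    - [0.35,0.2,0,0,0,0]
    - [0.35,0.2,0,0,0,0]

```text
time_s: 26.4
tool_pos: [0.6819, 0.0566, 0.0802]
tool_rot: [-90.0, -29.8, -91.6]
force: [1.2, 7.5, 1.0]
grip_width: 0.0005
```

>>> move_arm:
  moves:
    - [0.17,0.1,0,0,0,0]
    - [0.26,0.15,0,0,0,0]
    - [0.26,0.15,0,0,0,0]

```text
time_s: 26.65
tool_pos: [0.6819, 0.0566, 0.0802]
tool_rot: [-90.0, -29.8, -91.6]
force: [1.6, 8.2, 2.0]
grip_width: 0.0003
```

```bash
python3 - <<'E'
from h import *
for i in range(6):
    o=env.get_obs();print(o["force"].round(2),o["tool_pos"]); read_camera("top")
E
```

```text
[1.56 8.16 2.03] [0.6819216  0.05656211 0.08024888]
[1.35 7.93 1.82] [0.68194054 0.05657404 0.0802359 ]
[0.87 8.24 1.11] [0.68193613 0.05656313 0.08026   ]
[1.17 8.15 1.8 ] [0.6819333  0.05658989 0.08025325]
[2.04 8.07 1.71] [0.68191112 0.0565924  0.0802257 ]
[0.89 8.95 1.83] [0.68191745 0.0565624  0.08022797]
```

The position is now fixed at y = 0.0566 while the force rises, so the row is snug against the end. I'll bring the push to about 11 N: 10 N plus the stop's own friction of about 1 N.

>>> move_arm:
  moves:
    - [0.17,0.1,0,0,0,0]
    - [0.35,0.2,0,0,0,0]
    - [0.52,0.3,0,0,0,0]
    - [0.69,0.4,0,0,0,0]
    - [0.69,0.4,0,0,0,0]
    - [0.69,0.4,0,0,0,0]

```text
time_s: 27.45
tool_pos: [0.6819, 0.0565, 0.0802]
tool_rot: [-90.0, -29.8, -91.6]
force: [0.5, 9.5, 1.4]
grip_width: 0.0003
```

```bash
python3 chk2.py scene15; python3 - <<'E'
from h import *
p,d=read_camera("top");save("top9",cv2.resize(p[110:180,170:270],None,fx=6,fy=6,interpolation=cv2.INTER_CUBIC))
for i in range(5):
    o=env.get_obs();print(o["force"].round(2),o["tool_pos"],o["time_s"]); read_camera("top")
E
```

```text
[0.50635218 9.47247075 1.38932465] [0.6819177  0.05650289 0.08024979] 0.0002899380156317074
carton_orange 0.76 [[ 0.656 -0.045  0.017]
 [ 0.706 -0.007  0.133]]
   yface [ 1.966 -0.026 -1.398] at -0.016904486887008074 44
carton_red 0.77 [[ 0.661 -0.003  0.022]
 [ 0.71   0.032  0.133]]
   yface [ 1.315 -0.06  -0.912] at 0.014886341826978788 19
carton_blue 0.7 [[ 0.658 -0.083  0.02 ]
 [ 0.705 -0.047  0.132]]
   yface [ 1.193  0.023 -0.898] at -0.05817060023422582 46
carton_green 0.77 [[ 0.657 -0.124  0.019]
 [ 0.702 -0.088  0.133]]
   yface [ 1.166  0.04  -0.915] at -0.09625416447265922 43
stop 0.6 [[0.637 0.039 0.022]
 [0.737 0.085 0.05 ]]
   yface [-0.025  0.419  0.079] at 0.07763521737539456 50
[0.99 9.71 1.54] [0.68192283 0.05654301 0.08022822] 27.8
[0.82 9.3  1.25] [0.68188908 0.05644996 0.08023091] 27.85
[0.27 9.13 0.73] [0.68193915 0.0564661  0.08026353] 27.9
[2.6  9.48 1.63] [0.68193005 0.05646244 0.08025556] 27.95
[1.05 9.19 2.6 ] [0.68191462 0.05654775 0.08025175] 28.0
```

View pics/top9.png

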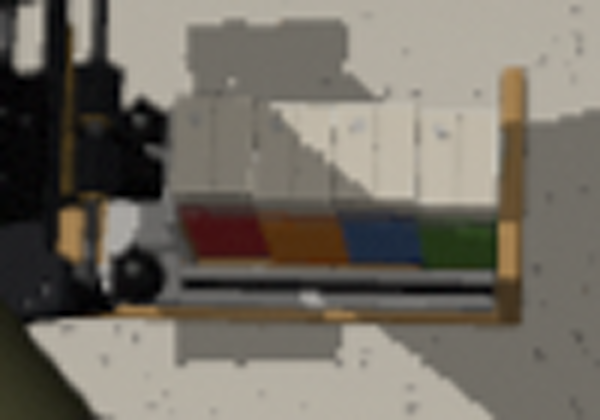

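View pics/scene15.png

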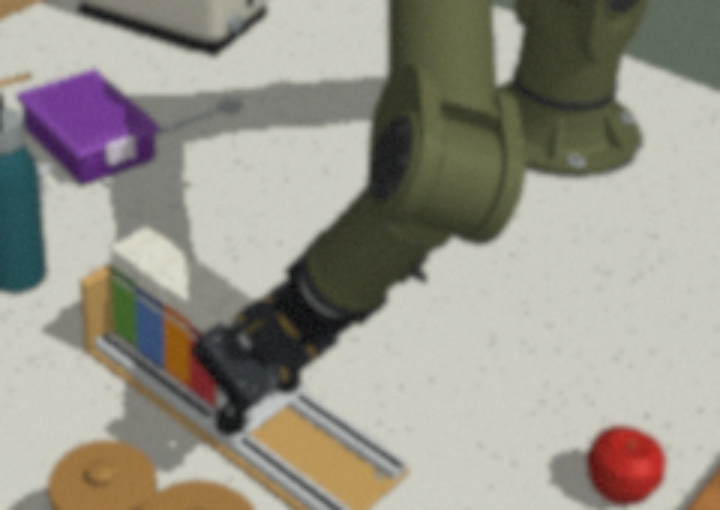

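>>> move_arm:
  moves:
    - [0.17,0.1,0,0,0,0]
    - [0.35,0.2,0,0,0,0]
    - [0.52,0.3,0,0,0,0]
    - [0.69,0.4,0,0,0,0]
    - [0.69,0.4,0,0,0,0]
    - [0.69,0.4,0,0,0,0]
    - [0.69,0.4,0,0,0,0]
    - [0.69,0.4,0,0,0,0]

```text
time_s: 28.72
tool_pos: [0.6819, 0.0564, 0.0803]
tool_rot: [-89.9, -29.7, -91.5]
force: [1.2, 11.4, 1.6]
grip_width: 0.0005
```

```bash
python3 - <<'E'
from h import *
F=[]
for i in range(12):
    o=env.get_obs();F.append(np.r_[o["force"],o["tool_pos"]*1000]); read_camera("top")
print(np.mean(F,0).round(2),np.std(F,0).round(2),F[0].round(2),F[-1].round(2))
E
```

```text
[  1.28  10.25   1.86 681.91  56.44  80.25] [0.4  0.57 0.45 0.01 0.01 0.02] [  1.18  11.43   1.59 681.92  56.43  80.27] [  1.4    9.89   1.37 681.92  56.45  80.26]
```

```bash
python3 - <<'E'
from h import *
print(job.sign_off())
o=env.get_obs();print(o["force"],o["tool_pos"],o["time_s"])
E
```

```text
the job is handed in; nothing more can be done
None
the job is handed in; nothing more can be done
```

The orange carton is upright in the gap, the row is pushed snug against the fixed end, and the arm is still pressing on the stop with about 10 N. I handed the job in at about 29 s.

**How it was done:** I stood the carton up on the slab first, then gripped it again from above, set it in the gap and let go. I checked it was upright there before pushing. I then pushed the stop with closed, tilted fingers in small steps by felt force.

**Last checks:**
- **Push:** averaged over 0.6 s, the force along the lane was 10.3 ± 0.6 N. The last 1.5 mm or more of commanded travel raised the force but barely moved the tool, so the row had closed up. Measured push readings stayed below 12 N throughout.
- **Stop and order:** the cork face was about 2 mm on the fixed-end side of the organiser's origin, where a tight row should end. The top picture showed no gaps, with the order from the fixed end green, blue, orange, red.
- **Gear, bottle and apple:** nothing came near them, and none had visibly moved in the pictures. I did not measure their positions.

**Less certain:**
- **Detections:** some were wrong or missed. Once the bottle was reported as the orange carton, and carton face fits were unusable when the hand hid them. For the final pose I relied on the pictures and the felt force.
- **Contact with the fixed end:** I inferred it from the stalled travel and rising force, as there was no direct reading.

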